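# Glaze a gingerbread house and bar it in to set

## Robot

A 7-joint arm with a two-finger parallel gripper is mounted at the origin on the work surface. World frame = base frame: x ahead of the robot, y to its left, z up, the work surface at z = 0. Lengths are in m, angles in rad, forces in N, time in s.
With the tool pointing down it reaches from about 0.425 to 0.875 m from the base axis. Payload 4.7 kg.
Tool frame: the origin (TCP) lies midway between the tips of the shut fingers; the grasp point (between the pads) lies 19 mm behind it (arm.hold_point_z is the distance from the TCP to the grasp point, in m); z points along the fingers, y is the direction in which the jaws open and shut (so a half turn about z gives the same grasp; the last joint's range is limited). The gripper opens to 85 mm and grips with 20 to 120 N. Pads are 22 mm wide; open, the fingers measure 114 mm over their backs; the gripper's body (76 mm by 85 mm) begins 54 mm behind the grasp point. The pads swing forward as they close: fully open they stand 13 mm farther back than shut.
Start: joints at [1.187, 0.321, -0.07, 1.45, 0.023, 1.371, -0.057], TCP at [0.252, -0.599, 0.231] pointing down, gripper open.
Joint ranges: [-2.86, 2.86], [-0.3, 2.09], [-1.38, 1.24], [0.06, 2.45], [-1.56, 4.7], [0.09, 2.05], [-2.69, 2.69]. Speed limits (rad/s): [2.57, 2.57, 3.14, 3.14, 3.14, 3.14, 3.14].

## Interface

Orientations are given as a unit quaternion [w, x, y, z].
In Python, from bench import arm gives the robot as it stands.
- The arm moves only by the tool apply_moves, never from a script. Its argument "motion" is text: rows parted by semicolons, each of 5 numbers parted by spaces: the finger opening in cm, from 0 to 8.54, then the shift along the tool's x, y, z in cm, then the turn about the tool's z in rad. In form: fingers dx dy dz roll; .... A call has exactly 8 rows; each row is the pose to reach, as a shift and turn from the pose commanded when the call began, along the tool's axes at that moment; what a row does not reach only later rows make up. A row lasts 1/8 s, in which the tool goes at most 62.5 mm and 10.7 degrees, less where a joint would pass 70% of its speed; a pose out of reach is approached as far as the arm can. A call with a gripper value outside its range is refused whole. The fingers move at their own pace and stop on an object; "newtons" is the grip in N (left out, the last holds). Time passes only in rows, so rows that repeat a pose let the fingers close, or fill a call up. It gives the time, the measured TCP pose, the force and the opening at its end, in the units of the state.
- arm.state(): the state, without advancing time (a new reading comes with each control period).
- arm.capture(name): name is "scene" or "top" or "wrist"; returns a dict with "color" (420x560x3 uint8, red, green, blue), "range_z" (420x560 float32, m along the optical axis (not along the pixel's ray), 0 where there is no reading), "intrinsics" (3x3 intrinsics, pixels), "cam_to_world" (4x4, takes a point from camera to world coordinates); the wrist camera has in their place "tool_from_camera" (4x4, takes a point from camera to tool coordinates, whose origin is the TCP and whose axes are the flange's). Camera axes: x right, y up, looking along -z (the intrinsics and any distortion apply to the point x, -y, -z); pixel columns grow to the right and rows downward; lengths in m; the calibration is good to about 2 mm. The wrist camera is an equidistant fisheye: a pixel r from the principal point sees the ray r / f radians off the axis. A picture is of the moment at which its call begins: read the wrist's pose just before it.
- arm.sign_off(): hands the job in, once; it reports no verdict.
The state is a dict: "time": time; "joint_pos": joint angles; "qd": joint speeds; "tau": joint torques, N m; "tcp_pos": TCP position; "eef_rot": TCP orientation; "force": force on the tool from outside, world axes, zero at the start; "moment": the same for the moment, N m; "finger_gap": finger opening in m.
Only numpy, scipy, OpenCV 4.12 (cv2) and the standard library are available. Lean on these libraries where they do the work, as an engineer would, in place of code of your own. Each camera call takes 0.05 s, during which the arm holds its last target. There are 200 camera calls.

## Task

Slide the gingerbread house on its carrier board along the wooden track until it stands squarely in front of the spray can, then press the can's white cap all the way down and let it spring back up. Then slide the house on along the track until it is fully home against the end stop, between the two notched posts, and lay the loose steel bar across both posts, flat in their notches over the roof, grip upwards. Keep the house upright on the track, press the cap only while the house is in front of the can, and leave the mug and the other small house where they are.

Things in the scene. Friction and masses are not known exactly. Their poses are not given: they have to be found in the camera images.
- track: Fixed plywood track along its own y. Origin: on the counter, mid channel. Base 150 (x) mm, y -255 to +205. Channel floor z 10; guide rails with inner faces at x +-52, 8 wide, tops z 22. End stop: face at y +190.5, 120 wide, top z 45. Two wooden posts at x +-76 (24 thick in x), y 130, notched on top (see bar_seat). The can stands on the +x side, the robot on the -x side.
- bay (a point): Point on the channel floor between the two posts, in the track's axes (track x 0, y 130, z 10 mm): where the house's origin lies when it is home against the end stop (to 0.5 mm).
- bar_seat (a point): Point midway between the notch floors of the two posts, 122 mm above the counter, in the track's axes. The notches run along track x, 42 mm wide at the floor, flaring to 60 mm at the cheeks' tops, 146 mm above the counter. The bar's origin belongs here, bar x along track x (either way round).
- house: Gingerbread house, loose, about 0.35 kg, fixed on a plywood carrier board 100 (x) by 120 (y) by 16 mm high. Origin: centre of the board's underside; axes start along the track's. Walls 70 (x) by 90 (y); roof 84 by 102, ridge along y, 103 mm above the origin. The board's ends, y +-60, stick out beyond the roof and can be pushed.
- can: Small aluminium spray can, 52 mm in diameter, fixed upright in a plywood foot beside the track, 125 mm to +x of its centre line. Origin: on the counter under the can's axis; axes along the track's. Its nozzle points along -x, across the track: the house is in front of it when the house's origin has the same y in these axes.
- cap_top (a point): Centre of the top of the can's white nozzle cap, 38 mm in diameter, 150 mm above the counter when up.
- cap (a joint): Travel of the sprung cap: 0 m up, 0.008 m fully down. It moves straight down; starts at 4 N, fully down at about 8.5 N; springs back.
- bar: Loose steel retaining bar 200 (x) by 30 (y) by 14 mm high, with a wooden grip on top at its middle, 60 (x) by 24 (y) mm, from 14 to 50 mm above the bar's underside. Origin: centre of the underside. About 0.3 kg. Lies on the counter, left of the track, grip upwards.
- mug: White mug 80 mm wide, 90 mm high, bystander. Origin: centre of its underside.
- small_house: Smaller finished gingerbread house without a board, about 72 by 87 by 75 mm high, bystander. Origin: centre of its underside.
There are look-alikes about, which are no part of the job. What is shaped like the house but yellow is not meant.

How it is judged:
On the way, in this order (a step that is already met when the one before it is completed fails the run):
1. the house stands in front of the can's nozzle (within 18 mm along the track) (y of house in the frame of can between -0.018 and 0.018 m and linear speed of house below 0.02 m/s), for 0.2 s.
2. the cap is pressed down (6 mm or more) with the house in front of it (value of joint cap above 0.006 m and y of house in the frame of can between -0.018 and 0.018 m), for 0.1 s.
3. the cap has sprung back up (value of joint cap below 0.002 m), for 0.1 s.
4. the house is home against the end stop (within 7 mm) (y of house in the frame of bay between -0.007 and 0.007 m and angle between house's own z axis and vertical below 0.06 rad and z of house in the frame of bay between -0.005 and 0.005 m), for 0.2 s.
5. the bar lies across both posts in their notches (x of bar in the frame of bar_seat between -0.018 and 0.018 m and y of bar in the frame of bar_seat between -0.012 and 0.012 m and z of bar in the frame of bar_seat between -0.004 and 0.004 m and angle between the x axis of bar and the x axis of track, either way round below 0.12 rad and angle between bar's own z axis and vertical below 0.06 rad), for 0.2 s.
At the end, for the whole second after the job is handed in: House flat on the track, within 7 mm of home at the stop; bar at rest in both notches, grip up, level (0.06 rad), square (0.12 rad), middle within 18 mm lengthwise, 12 mm sideways, 4 mm in height of the seat; cap up; mug and small house within 30 mm of their places (all of step 4 and all of step 5 and value of joint cap below 0.002 m and linear speed of each of bar, house below 0.02 m/s and distance of each of mug, small_house from where it was at the start of the episode below 0.03 m); the robot touches nothing.
It fails at once if the cap is pressed (more than 4 mm) while the house is not in front of the can (18 mm or more off) (value of joint cap above 0.004 m and not (y of house in the frame of can between -0.018 and 0.018 m)).
It fails at once if the house is tipped by more than 0.35 rad (angle between house's own z axis and vertical above 0.35 rad).
It fails at once if the house is lifted more than 20 mm off the track (z of house in the frame of bay above 0.02 m).
It fails at once if the mug or small house is moved by more than 30 mm (distance of any of mug, small_house from where it was at the start of the episode above 0.03 m).
It also fails if it takes over 70 s, if anything falls off the work surface, if the arm or the gripper's body presses on something with over 40 N, if the wrist force passes 120 N, or if a joint passes its speed limit or range.

## Working session

There is one attempt and no reset: what is moved stays moved. The work goes in short steps, Python scripts to look and compute and a tool call to move; the robot and the scene stay as the last step left them, time stands still between calls to the robot, and variables do not carry over. Pictures are saved under pics/ and viewed, about 8 in all and at most 12, crops included, and the job is handed in when it is done.

Besides the shell and the picture viewer there is one more tool, called after "Call:" as name(argument=value, ...) on one line, values as JSON. apply_moves: Moves the arm, as the interface text tells. Its arguments: {"type":"object","properties":{"motion":{"type":"string"},"newtons":{"type":"number"}},"required":["motion"]}

```bash
mkdir -p pics; cat > h.py <<'E'
import numpy as np, cv2
from bench import arm
def cap(n):
    d=arm.capture(n); return d
def save(img,p): cv2.imwrite(p,img[...,::-1])
def world(d):
    K=d["intrinsics"];z=d["range_z"];H,W=z.shape
    u,v=np.meshgrid(np.arange(W),np.arange(H))
    x=(u-K[0,2])/K[0,0]*z; y=-(v-K[1,2])/K[1,1]*z
    P=np.stack([x,y,-z,np.ones_like(z)],-1)@np.array(d["cam_to_world"]).T
    P=P[...,:3]; P[z==0]=np.nan; return P
E
python3 - <<'E'
from h import *
s=arm.state();print({k:np.round(v,3) for k,v in s.items()})
for n in("scene","top"):
    d=cap(n);save(d["color"],f"pics/{n}0.png");np.savez(f"{n}0.npz",**d);print(np.round(d["cam_to_world"],3),d["intrinsics"],(d["range_z"]==0).mean(), d.keys())
E
```

```text
{'time': np.float64(0.0), 'joint_pos': array([ 1.187,  0.322, -0.07 ,  1.452,  0.023,  1.371, -0.057]), 'qd': array([ 0.001, -0.001, -0.   , -0.   ,  0.002,  0.001, -0.001]), 'tau': array([-0.0000e+00, -4.9359e+01, -3.8200e-01, -3.1433e+01,  1.3000e-02,
        1.1000e-02,  0.0000e+00]), 'tcp_pos': array([ 0.252, -0.599,  0.23 ]), 'eef_rot': array([-0.001,  0.98 ,  0.198, -0.   ]), 'force': array([-0.402, -0.751, -0.314]), 'moment': array([ 0.015, -0.043,  0.048]), 'finger_gap': np.float64(0.085)}
[[-0.385 -0.781  0.491  1.12 ]
 [ 0.923 -0.317  0.218  0.255]
 [-0.015  0.537  0.843  1.121]
 [ 0.     0.     0.     1.   ]] [[424.97046067   0.         279.89030652]
 [  0.         424.97046067 204.18713274]
 [  0.           0.           1.        ]] 0.003860544217687075 dict_keys(['color', 'range_z', 'intrinsics', 'cam_to_world'])
[[ 0.009  0.975 -0.22   0.251]
 [-1.     0.008 -0.007 -0.025]
 [-0.005  0.22   0.975  1.382]
 [ 0.     0.     0.     1.   ]] [[470.37249576   0.         281.23468841]
 [  0.         470.37249576 207.57273237]
 [  0.           0.           1.        ]] 0.004077380952380952 dict_keys(['color', 'range_z', 'intrinsics', 'cam_to_world'])
```

View pics/top0.png

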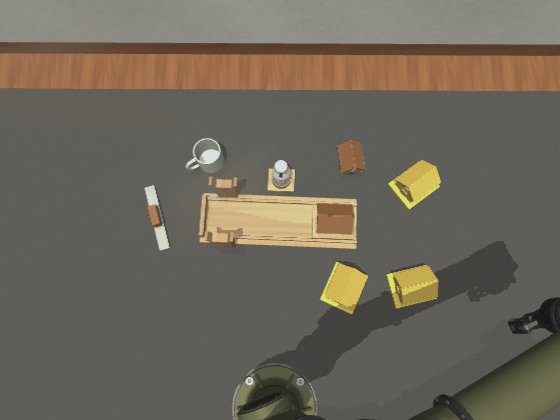

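View pics/scene0.png

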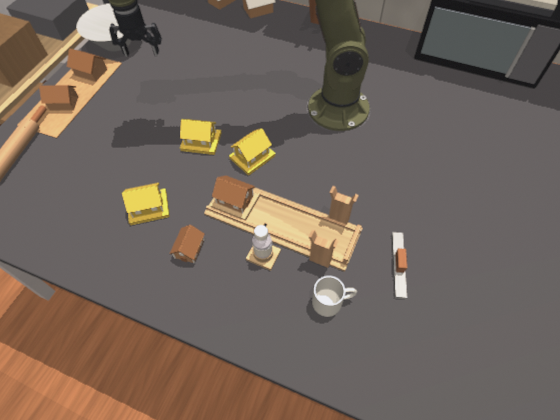

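The top view shows the brown house on its board at (335,219). It is the only brown one standing on the track. Elsewhere are the can (281,172), the mug (208,156), the small house without a board (351,157), the bar (157,217), and yellow look-alikes at (415,183), (345,287) and (413,287). Next I measure positions.

```bash
python3 - <<'E'
from h import *
d=dict(np.load("top0.npz"));P=world(d);c=d["color"];hsv=cv2.cvtColor(c,cv2.COLOR_RGB2HSV)
cv2.imwrite("pics/crop0.png",cv2.resize(c[120:270,130:380,::-1],(800,480),interpolation=cv2.INTER_CUBIC))
U,V=np.meshgrid(np.arange(560),np.arange(420))
def rect(m,name):
    q=P[m][:,:2];r=cv2.minAreaRect((q*1000).astype(np.float32));print(name,m.sum(),"c",np.round(r[0],1),"sz",np.round(r[1],1),"ang",round(r[2],2),"zmed",np.round(np.nanmedian(P[m][:,2]),4))
def box(u0,u1,v0,v1): return (U>=u0)&(U<=u1)&(V>=v0)&(V<=v1)&np.isfinite(P[...,2])
Z=P[...,2]
print("counter z",np.nanmedian(Z[300:350,120:200]))
b=box(190,365,185,255)
rect(b&(Z>.004)&(Z<.03),"track base+rails")
rect(b&(Z>.016)&(Z<.024),"rails")
rect(box(195,212,185,255)&(Z>.035)&(Z<.05),"stop top")
rect(box(200,250,172,200)&(Z>.11),"post far top"); rect(box(200,250,220,250)&(Z>.11),"post near top")
rect(box(305,365,195,245)&(Z>.055),"house roof"); rect(box(305,365,195,245)&(Z>.022)&(Z<.034),"house board")
rect(box(305,365,195,245)&(Z>.103),"ridge")
rect(box(265,300,155,185)&(Z>.143),"cap"); 
rect(box(140,175,180,255)&(Z>.006)&(Z<.03),"bar");rect(box(140,175,180,255)&(Z>.04),"grip")
rect(box(180,228,135,178)&(Z>.08)&(Z<.1),"mug");rect(box(330,370,135,180)&(Z>.03),"small")
for n,u,v in [("cap",281,165),("mug",208,150),("grip",155,215)]: print(n,np.round(P[v,u],3))
E
```

```text
counter z 0.000354045243669443
track base+rails 6703 c [524.8  -3.7] sz [213.5 527.3] ang 0.42 zmed 0.0112
rails 851 c [533.5  -7.7] sz [189.7 459.4] ang 0.14 zmed 0.0206
stop top 187 c [529.3 213.9] sz [ 13.3 119.9] ang 88.16 zmed 0.0448
post far top 272 c [603.  145.4] sz [75.8 26.3] ang 88.7 zmed 0.1249
post near top 273 c [451.1 150.2] sz [75.7 25.5] ang 88.04 zmed 0.1253
house roof 1090 c [ 516.8 -166.2] sz [102.1  87.8] ang 88.15 zmed 0.0923
house board 464 c [ 516.2 -159.1] sz [151.5 120. ] ang 88.32 zmed 0.0256
ridge 284 c [ 515.4 -167.1] sz [100.3  29.1] ang 87.98 zmed 0.1082
cap 145 c [642.8 -15.5] sz [41.1 36.9] ang 31.54 zmed 0.1502
bar 594 c [529.1 355.8] sz [233.7 106.4] ang 3.42 zmed 0.0139
grip 176 c [527.7 355.1] sz [60.1 24.6] ang 17.99 zmed 0.0495
mug 173 c [709.5 203.6] sz [82.  80.7] ang 79.02 zmed 0.0884
small 711 c [ 710.1 -222.9] sz [89.1 74.1] ang 7.34 zmed 0.057
cap [ 0.649 -0.014  0.148]
mug [0.741 0.213 0.006]
grip [0.525 0.35  0.053]
```

View pics/crop0.png

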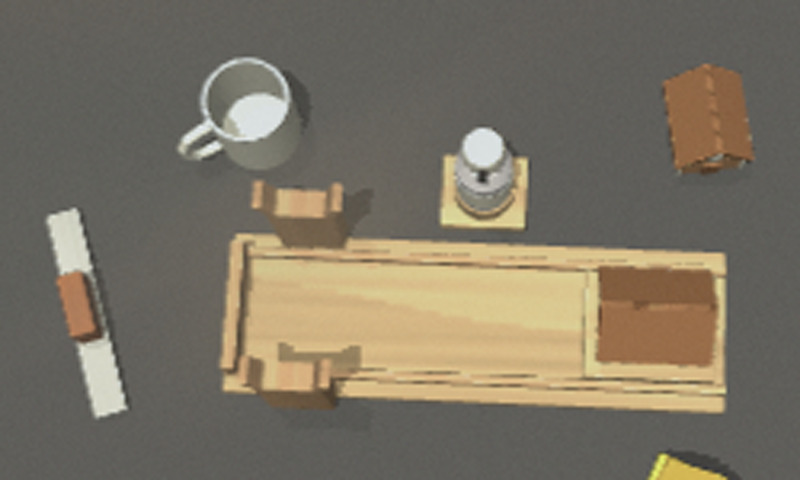

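The crop confirms that the brown house on the board is the one meant. The cheeks and notches of both posts, the bar with its grip, and the can with its white cap are all clear. Fits against the given sizes agree: stop 120 wide, posts 152 apart, ridge height correct. The track's yaw is about -1.8°.

My plan is to push the board's end with the back of one finger, gripper open and jaws along the track. That keeps the gripper body clear of the roof.

```bash
cat >> h.py <<'E'
YAW=-1.83*np.pi/180
X=np.array([np.cos(YAW),np.sin(YAW)]);Y=np.array([-X[1],X[0]])
BAY=np.array([.5270,.1476]);O=BAY-.130*Y
def tr(x,y): return O+X*x+Y*y
def totrack(p): d=np.array(p)[:2]-O; return np.round([d@X*1000,d@Y*1000],1)
def delta(xyz,yaw=YAW):
    from scipy.spatial.transform import Rotation as R
    s=arm.state();q=np.array(s["eef_rot"]);M=R.from_quat(q[[1,2,3,0]]).as_matrix()
    cur=np.arctan2(M[1,0],M[0,0])
    print("shift cm",np.round(M.T@(np.array(xyz)-s["tcp_pos"])*100,2),"roll",round(-(yaw-cur),3),"tilt",np.round(M[2],3))
E
python3 - <<'E'
from h import *
d=dict(np.load("top0.npz"));P=world(d);Z=P[...,2]
sub=np.zeros(Z.shape,bool);sub[180:256,140:175]=True
for n,m in(("bar",sub&(Z>.008)&(Z<.02)),("grip",sub&(Z>.046)),("all",sub&(Z>.008))):
    n_,lab,st,ce=cv2.connectedComponentsWithStats(m.astype(np.uint8))
    print(n,st[1:,4])
    k=lab==1+np.argmax(st[1:,4]);q=(P[k][:,:2]*1000).astype(np.float32);print(cv2.minAreaRect(q),cv2.fitLine(q,cv2.DIST_HUBER,0,.01,.01).ravel())
print("O",O,"can",totrack([.6428,-.0155]),"house",totrack([.5168,-.1662]))
for n in ("yellow",):
    m=(d["color"][...,2]<60)&(d["color"][...,0]>150)&(Z<.2)
    for u0,u1,v0,v1 in((320,370,260,315),(385,440,255,310)):
        q=P[v0:v1,u0:u1][m[v0:v1,u0:u1]];print(np.nanmin(q,0).round(3),np.nanmax(q,0).round(3))
delta([*tr(0,-.315),.15])
E
```

```text
bar [  1   1 493   1   1   1   1   1   1   1   1]
((527.8914184570312, 355.3331604003906), (200.53097534179688, 34.49458312988281), 15.92068862915039) [9.5625478e-01 2.9253507e-01 5.2248041e+02 3.5157971e+02]
grip [151]
((528.011474609375, 355.19873046875), (59.356285095214844, 24.214570999145508), 16.0069580078125) [9.5425773e-01 2.9898521e-01 5.2725116e+02 3.5430109e+02]
all [  1   1 718   1   1   1   1   1   1   1]
((527.1312255859375, 357.7696228027344), (200.64266967773438, 37.04813003540039), 16.921222686767578) [9.562697e-01 2.924863e-01 5.233206e+02 3.516091e+02]
O [0.52284857 0.0176663 ] can [120.9 -29.3] house [  -0.2 -184. ]Traceback (most recent call last):
  File "<stdin>", line 12, in <module>
    res = np.fmin.reduce(a, axis=axis, out=out, **kwargs)
ValueError: zero-size array to reduction operation fmin which has no identity
```

```bash
python3 -c "
from h import *
delta([*tr(0,-.315),.15])
d=dict(np.load('top0.npz'));P=world(d)
for v,u in((265,400),(265,345),(270,360),(265,435)):print(P[v,u].round(3))"
```

```text
shift cm [ 35.77 -17.68   8.06] roll 0.43 tilt [-0.    -0.002 -1.   ]
[ 0.393 -0.364  0.001]
[ 0.383 -0.193  0.08 ]
[ 0.377 -0.247 -0.004]
[ 0.393 -0.465  0.004]
```

Call:
apply_moves(motion="8.5 5 -2.5 0 0.1; 8.5 10 -5 0 0.2; 8.5 15 -7.5 0 0.3; 8.5 20 -10 0 0.43; 8.5 25 -12.5 0 0.43; 8.5 30 -15 0 0.43; 8.5 35.8 -17.7 0 0.43; 8.5 35.8 -17.7 4 0.43", newtons=30)

```text
time: 1.1
tcp_pos: [0.5196, -0.2916, 0.194]
eef_rot: [0.0, 1.0, -0.011, 0.004]
force: [0.1, -1.1, -1.1]
finger_gap: 0.0849
```

```bash
python3 -c "
from h import *
s=arm.state();print(s['tcp_pos'],s['time'],totrack(s['tcp_pos']));delta([*tr(0,-.315),.008])"
```

```text
[ 0.51960513 -0.29157522  0.19398046] 1.1 [   6.6 -309.2]
shift cm [-0.82  0.57 18.59] roll 0.01 tilt [ 0.008  0.    -1.   ]
```

Call:
apply_moves(motion="8.5 0 0 4 0; 8.5 0 0 8 0; 8.5 0 0 12 0; 8.5 0 0 15 0; 8.5 0 0 17 0; 8.5 0 0 18.2 0; 8.5 0 0 18.2 0; 8.5 0 0 18.2 0")

```text
time: 2.1
tcp_pos: [0.5142, -0.2979, 0.0105]
eef_rot: [0.001, 1.0, -0.016, 0.001]
force: [-0.1, -0.0, 0.5]
finger_gap: 0.0847
```

```bash
python3 -c "
from h import *
s=arm.state();print(s['tcp_pos'],s['force'],totrack(s['tcp_pos']));delta([*tr(0,-.315),.005])
d=cap('wrist');save(d['color'],'pics/w1.png')"
```

```text
[ 0.51415495 -0.29787588  0.0104626 ] [-0.12285342 -0.00350431  0.46545159] [   1.4 -315.7]
shift cm [-0.14 -0.07  0.55] roll -0.0 tilt [ 0.002  0.001 -1.   ]
```

View pics/w1.png

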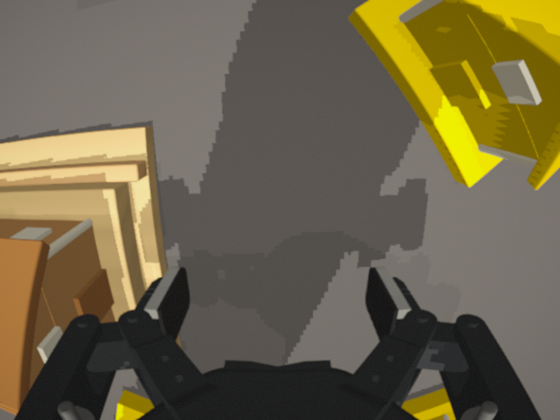

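The picture shows the linkage knuckles standing out beyond the fingertips, left at about (85,320), with the house's gable at (40,290). The first contact may therefore be at the gable wall, which is harmless at this low height. I'll push in stages and check in between.

Call:
apply_moves(motion="8.5 -0.1 0 0.6 0; 8.5 -0.1 -2 0.6 0; 8.5 -0.1 -4 0.6 0; 8.5 -0.1 -6 0.6 0; 8.5 -0.1 -8 0.6 0; 8.5 -0.1 -9.5 0.6 0; 8.5 -0.1 -10.5 0.6 0; 8.5 -0.1 -10.5 0.6 0")

```text
time: 3.15
tcp_pos: [0.5157, -0.1914, 0.0033]
eef_rot: [-0.0, 1.0, -0.015, -0.0]
force: [0.0, -2.8, -1.1]
finger_gap: 0.0853
```

```bash
cat >> h.py <<'E'
def house(d):
    P=world(d);Z=P[...,2];c=d["color"].astype(int)
    T=(P[...,:2]-O)@np.stack([X,Y],1)
    # ridge/roof points above 80mm within channel, brown
    m=(abs(T[...,0])<.05)&(T[...,1]>-.26)&(T[...,1]<.195)&(Z>.055)&(Z<.118)&(c[...,0]-c[...,2]>25)&(c[...,0]<190)
    n,lab,st,ce=cv2.connectedComponentsWithStats(m.astype(np.uint8));
    k=lab==1+np.argmax(st[1:,4]);q=T[k]*1000
    lo,hi=np.percentile(q,[.5,99.5],axis=0);print("roof track x,y lo/hi",lo.round(1),hi.round(1),"mid",((lo+hi)/2).round(1),"zmax",Z[k].max().round(4))
    b=(abs(T[...,0])<.045)&(T[...,1]>-.26)&(T[...,1]<.185)&(Z>.022)&(Z<.031)
    print("board y",np.percentile(T[b][:,1]*1000,[1,99]).round(1) if b.sum()>5 else None)
E
python3 -c "
from h import *
s=arm.state();print(s['tcp_pos'],s['force'],totrack(s['tcp_pos']))
house(dict(np.load('top0.npz')))
d=cap('top');save(d['color'],'pics/t2.png');house(d)"
```

```text
[ 0.51567969 -0.19144808  0.00325966] [ 1.46351340e-03 -2.77412922e+00 -1.05561720e+00] [  -0.5 -209.2]
roof track x,y lo/hi [ -43.3 -234.4] [  42.6 -133.2] mid [  -0.4 -183.8] zmax 0.1178
board y [-243.9 -124.1]
roof track x,y lo/hi [ -43.  -138.9] [ 42.9 -38.2] mid [ -0.1 -88.5] zmax 0.1173
board y [-149.1  -29.8]
```

Call:
apply_moves(motion="8.5 0 -1.2 0 0; 8.5 0 -2.4 0 0; 8.5 0 -3.6 0 0; 8.5 0 -4.7 0 0; 8.5 0 -5.4 0 0; 8.5 0 -5.8 0 0; 8.5 0 -5.95 0 0; 8.5 0 -5.95 0 0")

```text
time: 4.2
tcp_pos: [0.5175, -0.133, 0.0033]
eef_rot: [0.0, 1.0, -0.016, -0.0]
force: [0.1, -0.7, -0.2]
finger_gap: 0.0851
```

```bash
python3 -c "
from h import *
s=arm.state();print(s['tcp_pos'],s['force'],totrack(s['tcp_pos']))
d=cap('top');house(d);P=world(d);T=(P[...,:2]-O)@np.stack([X,Y],1)
m=(P[...,2]>.146)&(P[...,2]<.154)&(abs(T[...,0]-.125)<.03)&(abs(T[...,1]+.03)<.03);q=(T[m]*1000).astype(np.float32);print(m.sum(),cv2.minEnclosingCircle(q),np.median(P[m][:,2]))
f=(P[...,2]>.003)&(P[...,2]<.03)&(T[...,0]>.08)&(T[...,0]<.18)&(abs(T[...,1]+.03)<.05);print('foot',np.percentile(T[f]*1000,[1,99],axis=0))"
```

```text
[ 0.51750533 -0.13304056  0.00325158] [ 0.06862532 -0.74980437 -0.18455439] [  -0.5 -150.8]
roof track x,y lo/hi [-43.  -79.8] [42.9 20.1] mid [ -0.  -29.8] zmax 0.1179
board y [-89.7  29.7]
127 ((121.2596435546875, -27.123228073120117), 19.953195571899414) 0.15007655779961548
foot [[ 81.81573037 -78.09569389]
 [174.49993131  18.57547568]]
```

Call:
apply_moves(motion="8.5 0 2 0 0; 8.5 0 3 -3 0; 0 0 3 -9 0; 0 0 2 -15 0; 0 3 0 -20 0; 0 7 -3 -21 0; 0 11 -7 -21 0; 0 12.4 -11 -21 0")

```text
time: 5.25
tcp_pos: [0.6467, -0.0253, 0.213]
eef_rot: [-0.001, 1.0, -0.016, 0.0]
force: [-0.1, 0.4, -0.4]
finger_gap: 0.0001
```

```bash
python3 -c "
from h import *
s=arm.state();print(s['tcp_pos'],s['force'],totrack(s['tcp_pos']),s['finger_gap'])
delta([*tr(.124,-.0285),.165])
d=cap('top');house(d)"
```

```text
[ 0.6466832  -0.02532383  0.2130278 ] [-0.10429246  0.39363105 -0.39617672] [125.1 -39. ] 6.929811326743036e-05
shift cm [-0.12 -1.04  4.8 ] roll -0.001 tilt [ 0.    -0.002 -1.   ]
roof track x,y lo/hi [-42.6 -19.8] [42.1 20.6] mid [-0.3  0.4] zmax 0.1156
board y [-19.1  30. ]
```

Call:
apply_moves(motion="0 -0.1 -1.05 3 0; 0 -0.1 -1.05 5.5 0; 0 -0.1 -1.05 6.2 0; 0 -0.1 -1.05 6.6 0; 0 -0.1 -1.05 7.0 0; 0 -0.1 -1.05 7.15 0; 0 -0.1 -1.05 7.15 0; 0 -0.1 -1.05 7.15 0")

```text
time: 6.3
tcp_pos: [0.6446, -0.0164, 0.1441]
eef_rot: [0.0, 1.0, -0.016, 0.001]
force: [-4.3, -0.0, 7.3]
finger_gap: 0.0002
```

Call:
apply_moves(motion="0 0 0 0.15 0; 0 0 0 0.3 0; 0 0 0 0.4 0; 0 0 0 0.5 0; 0 0 0 0.5 0; 0 0 0 0.5 0; 0 0 0 0.5 0; 0 0 0 0.5 0")

```text
time: 7.3
tcp_pos: [0.6447, -0.0164, 0.142]
eef_rot: [0.0, 1.0, -0.016, 0.001]
force: [-10.3, -0.1, 19.7]
finger_gap: 0.0003
```

Call:
apply_moves(motion="0 0 0 -1 0; 0 0 0 -2.5 0; 0 0 0 -5 0; 0 0 2 -8 0; 0 -2 6 -8 0; 8.5 -6 10 -8 0; 8.5 -10 14 -8 0; 8.5 -12.3 17 -8 0")

```text
time: 8.3
tcp_pos: [0.5146, -0.1852, 0.2179]
eef_rot: [0.001, 1.0, -0.017, 0.001]
force: [1.7, -0.8, 0.2]
finger_gap: 0.0542
```

```bash
python3 -c "
from h import *
s=arm.state();print(s['tcp_pos'],s['force'],totrack(s['tcp_pos']),s['finger_gap'])
delta([*tr(0,-.185),.003])
d=cap('top');house(d);save(d['color'],'pics/t3.png')
P=world(d);T=(P[...,:2]-O)@np.stack([X,Y],1)
m=(P[...,2]>.135)&(P[...,2]<.156)&(abs(T[...,0]-.125)<.02)&(abs(T[...,1]+.03)<.02);print('cap z',np.median(P[m][:,2]))"
```

```text
[ 0.51457271 -0.18519237  0.21789225] [ 1.6582619  -0.76217054  0.24951859] [  -1.8 -203. ] 0.05424963557419962
shift cm [ 0.13 -1.84 21.49] roll -0.003 tilt [ 0.002  0.002 -1.   ]
roof track x,y lo/hi [-42.8 -80.1] [43.1 20.1] mid [  0.1 -30. ] zmax 0.117
board y [-89.7  29.7]
cap z 0.14978772875140023
```

Call:
apply_moves(motion="8.5 0.1 0 5 0; 8.5 0.1 0 10 0; 8.5 0.1 0 15 0; 8.5 0.1 0 18.5 0; 8.5 0.1 0 20.5 0; 8.5 0.1 0 21.4 0; 8.5 0.1 0 21.4 0; 8.5 0.1 0 21.4 0")

```text
time: 9.35
tcp_pos: [0.5181, -0.1828, 0.004]
eef_rot: [0.0, 1.0, -0.016, 0.001]
force: [0.3, -1.0, -0.3]
finger_gap: 0.0851
```

```bash
python3 -c "
from h import *
s=arm.state();print(s['tcp_pos'],s['force'],totrack(s['tcp_pos']),s['finger_gap'])
delta([*tr(0,.009),.003])"
```

```text
[ 0.51808756 -0.18284888  0.00404441] [ 0.27501549 -0.95394896 -0.27160653] [   1.6 -200.6] 0.08508401347311266
shift cm [ -0.17 -20.96   0.09] roll -0.0 tilt [ 0.002  0.001 -1.   ]
```

Call:
apply_moves(motion="8.5 -0.1 -3 0.1 0; 8.5 -0.1 -6 0.1 0; 8.5 -0.1 -8.5 0.1 0; 8.5 -0.1 -11 0.1 0; 8.5 -0.1 -13.5 0.1 0; 8.5 -0.1 -16 0.1 0; 8.5 -0.1 -18 0.1 0; 8.5 -0.1 -19 0.1 0")

```text
time: 10.35
tcp_pos: [0.5229, 0.0079, 0.0028]
eef_rot: [0.0, 1.0, -0.016, 0.001]
force: [-0.3, -2.1, 0.1]
finger_gap: 0.0847
```

```bash
python3 -c "
from h import *
s=arm.state();print(s['tcp_pos'],s['force'],totrack(s['tcp_pos']),s['finger_gap'])
d=cap('top');house(d);delta([*tr(0,.009),.003])"
```

```text
[0.52287589 0.00790832 0.00282754] [-0.25667848 -2.1340224   0.13653205] [ 0.3 -9.8] 0.08469077934579146
roof track x,y lo/hi [-42.8  59.3] [ 42.2 161.6] mid [ -0.3 110.5] zmax 0.1177
board y [ 48.3 167.2]
shift cm [-0.02 -1.76 -0.03] roll 0.002 tilt [ 0.002 -0.    -1.   ]
```

Call:
apply_moves(motion="8.5 0 -0.5 0 0; 8.5 0 -1 0 0; 8.5 0 -1.4 0 0; 8.5 0 -1.7 0 0; 8.5 0 -1.9 0 0; 8.5 0 -2.1 0 0; 8.5 0 -2.3 0 0; 8.5 0 -2.3 0 0")

```text
time: 11.4
tcp_pos: [0.5227, 0.0297, 0.0018]
eef_rot: [0.0, 1.0, -0.016, -0.0]
force: [-0.6, -4.1, 0.6]
finger_gap: 0.0851
```

```bash
python3 -c "
from h import *
s=arm.state();print(s['tcp_pos'],s['force'],totrack(s['tcp_pos']),s['finger_gap'])
d=cap('top');house(d)"
```

```text
[0.52273361 0.02966408 0.00181049] [-0.55916725 -4.10773372  0.64875617] [-0.5 12. ] 0.08511084696388192
roof track x,y lo/hi [-44.   81.3] [ 41.9 182.8] mid [ -1. 132.] zmax 0.1175
board y [ 70.4 182.2]
```

Call:
apply_moves(motion="8.5 0 -0.1 0 0; 8.5 0 -0.2 0 0; 8.5 0 -0.3 0 0; 8.5 0 -0.4 0 0; 8.5 0 -0.4 0 0; 8.5 0 -0.4 0 0; 8.5 0 -0.4 0 0; 8.5 0 -0.4 0 0")

```text
time: 12.45
tcp_pos: [0.5229, 0.0309, 0.002]
eef_rot: [0.002, 1.0, -0.017, -0.0]
force: [-1.8, -10.5, 3.3]
finger_gap: 0.0851
```

Call:
apply_moves(motion="8.5 0 1.5 0 0; 8.5 0 3 0 0; 8.5 0 4 -5 0; 8.5 0 4 -10 0; 8.5 0 4 -16 0; 8.5 0 4 -22 0; 8.5 0 0 -24 0; 8.5 0 -4 -24 0")

```text
time: 13.45
tcp_pos: [0.5257, 0.0754, 0.2445]
eef_rot: [-0.0, 1.0, -0.017, 0.003]
force: [-0.4, 0.0, -0.2]
finger_gap: 0.0846
```

```bash
python3 -c "
from h import *
s=arm.state();print(s['tcp_pos'],s['force'],totrack(s['tcp_pos']),s['finger_gap'])
d=cap('top');house(d);delta([.528,.3553,.2],np.radians(16))"
```

```text
[0.52568813 0.07540778 0.24451428] [-0.42428274  0.04371496 -0.22887022] [ 1.  57.8] 0.084644868625074
roof track x,y lo/hi [-43.3 151.9] [ 41.3 180.6] mid [ -1.  166.3] zmax 0.115
board y [156.4 183. ]
shift cm [ -0.32 -27.22   4.49] roll -0.304 tilt [ 0.003 -0.005 -1.   ]
```

Call:
apply_moves(motion="8.5 -0.1 -5 0 0; 8.5 -0.1 -10 0 0; 8.5 -0.2 -15 0 -0.1; 8.5 -0.2 -20 0 -0.2; 8.5 -0.3 -24 0 -0.31; 8.5 -0.3 -27 1 -0.31; 8.5 -0.3 -27 3 -0.31; 8.5 -0.3 -27 4.5 -0.31")

```text
time: 14.5
tcp_pos: [0.5299, 0.3428, 0.1948]
eef_rot: [0.001, 0.99, 0.138, -0.001]
force: [-0.0, -1.5, -0.2]
finger_gap: 0.085
```

```bash
python3 -c "
from h import *
s=arm.state();print(s['tcp_pos'],s['force'],s['finger_gap'])
delta([.528,.3553,.02],np.radians(16))
d=cap('wrist');np.savez('w2.npz',**d);save(d['color'],'pics/w2.png')
d=cap('top');save(d['color'],'pics/t4.png')"
```

```text
[0.52987621 0.34284443 0.19478417] [-0.03114138 -1.49982513 -0.23800851] 0.08497560210226897
shift cm [ 0.19 -1.27 17.48] roll -0.002 tilt [-0.002  0.001 -1.   ]
```

View pics/w2.png

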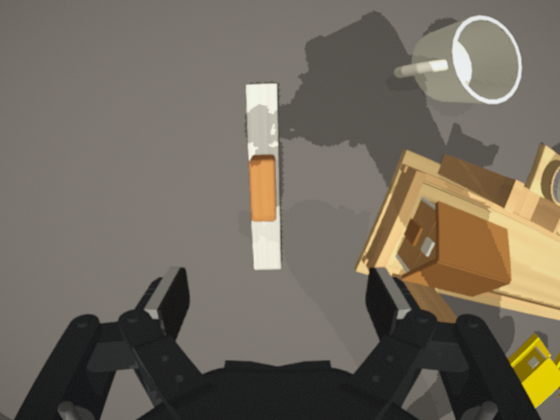

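The wrist view shows the bar at (262,178), almost parallel to the jaws' normal and just left of centre, as computed. The house stands against the end stop at (470,245).

Call:
apply_moves(motion="8.5 0.2 -1.25 4 0; 8.5 0.2 -1.25 9 0; 8.5 0.2 -1.25 13 0; 8.5 0.2 -1.25 16 0; 8.5 0.2 -1.25 17.3 0; 8.5 0.2 -1.25 17.3 0; 8.5 0.2 -1.25 17.3 0; 8.5 0.2 -1.25 17.3 0", newtons=60)

```text
time: 15.6
tcp_pos: [0.5293, 0.3575, 0.0254]
eef_rot: [-0.0, 0.99, 0.138, 0.001]
force: [-0.6, -0.5, 0.4]
finger_gap: 0.0849
```

```bash
python3 -c "
from h import *
s=arm.state();print(s['tcp_pos'],s['force'],s['finger_gap'])
delta([.528,.3553,.02],np.radians(16))"
```

```text
[0.52932719 0.35752932 0.02537382] [-0.64856173 -0.45705217  0.40106867] 0.08491810979400985
shift cm [-0.19  0.18  0.54] roll -0.002 tilt [ 0.003 -0.    -1.   ]
```

Call:
apply_moves(motion="8.5 -0.2 0.2 0.3 0; 6 -0.2 0.2 0.3 0; 4 -0.2 0.2 0.3 0; 2 -0.2 0.2 0.3 0; 0 -0.2 0.2 0.3 0; 0 -0.2 0.2 0.3 0; 0 -0.2 0.2 0.3 0; 0 -0.2 0.2 0.3 0", newtons=60)

```text
time: 16.6
tcp_pos: [0.5271, 0.355, 0.021]
eef_rot: [-0.0, 0.99, 0.139, 0.0]
force: [-0.1, 1.3, 2.7]
finger_gap: 0.0233
```

Call:
apply_moves(motion="0 0 0 -2 0; 0 0 0 -5 0; 0 0 0 -9 0; 0 0 0 -13 0; 0 0 0 -17 0; 0 0 0 -20 0; 0 0 0 -20 0; 0 0 0 -20 0")

```text
time: 17.6
tcp_pos: [0.5264, 0.3535, 0.2192]
eef_rot: [0.001, 0.99, 0.138, -0.001]
force: [0.8, -0.2, -3.8]
finger_gap: 0.0233
```

```bash
python3 - <<'E'
from h import *
s=arm.state();print(s['tcp_pos'],s['force'],s['finger_gap'])
d=cap("top");house(d);P=world(d);T=(P[...,:2]-O)@np.stack([X,Y],1);Z=P[...,2]
# notch edges: cheeks tops and floors per post
for sg in(1,-1):
    a=abs(T[...,0]-sg*.076)<.016
    r=a&(abs(T[...,1]-.13)<.05)
    for n,lo,hi in(("cheek",.140,.150),("floor",.118,.125),("post",.118,.150)):
        m=r&(Z>lo)&(Z<hi);q=T[m]*1000
        print(sg,n,m.sum(),np.percentile(q,[1,50,99],axis=0).round(1).tolist())
        if n=="cheek":
            for w in(q[:,1]<130,q[:,1]>130):print("   ",q[w].min(0).round(1),q[w].max(0).round(1))
delta([*BAY,.2])
E
```

```text
[0.52635136 0.35354059 0.21920054] [ 0.8109926  -0.16758545 -3.75957229] 0.023306429940270035
roof track x,y lo/hi [-43.7  78.9] [ 42.  180.3] mid [ -0.8 129.6] zmax 0.1173
board y [ 70.  180.4]
1 cheek 70 [[63.4, 92.9], [75.2, 157.6], [88.0, 167.8]]
    [63.  92.8] [ 87.4 101.7]
    [ 63.6 154. ] [ 88.  167.8]
1 floor 108 [[63.8, 108.8], [75.9, 131.4], [88.3, 152.4]]
1 post 250 [[63.4, 93.3], [75.4, 134.3], [88.1, 167.6]]
-1 cheek 67 [[-87.9, 92.6], [-75.1, 156.8], [-63.7, 167.4]]
    [-87.9  92.5] [-64.3 103.1]
    [-87.9 156.1] [-63.3 167.5]
-1 floor 134 [[-87.7, 105.7], [-75.6, 129.8], [-63.8, 154.9]]
-1 post 253 [[-87.9, 94.1], [-75.9, 133.1], [-63.7, 167.1]]
shift cm [-5.56 19.81  1.92] roll 0.31 tilt [-0.003  0.001 -1.   ]
```

Call:
apply_moves(motion="0 -1 3.5 0 0; 0 -2 7 0 0.05; 0 -3 11 0 0.13; 0 -4 14.5 0 0.21; 0 -5 17.5 0 0.31; 0 -5.5 19.3 0 0.31; 0 -5.55 19.8 0 0.31; 0 -5.55 19.8 0 0.31")

```text
time: 18.65
tcp_pos: [0.5275, 0.1492, 0.2199]
eef_rot: [-0.0, 1.0, -0.016, -0.001]
force: [0.2, 0.7, -3.0]
finger_gap: 0.0231
```

```bash
cat >> h.py <<'E'
def bar(d,z0):
    "steel (grey) and grip points seen in the top view, bar underside at z0"
    P=world(d);T=(P[...,:2]-O)@np.stack([X,Y],1)*1000;Z=P[...,2];c=d["color"].astype(int)
    m=(abs(T[...,0])<115)&(abs(T[...,1]-130)<60)&(abs(Z-z0-.014)<.008)&(c.max(-1)-c.min(-1)<40)&(c.max(-1)>110)
    q=T[m].astype(np.float32);print("bar",m.sum(),cv2.minAreaRect(q),"z",np.median(Z[m])-.014, "L/R z",np.median(Z[m&(T[...,0]<-50)]),np.median(Z[m&(T[...,0]>50)]))
E
python3 - <<'E'
from h import *
import time
s=arm.state();print(s['tcp_pos'],totrack(s['tcp_pos']),s['force'],s['finger_gap'])
delta([*BAY,.143]);d=cap("top");bar(d,s['tcp_pos'][2]-.021)
cv2.imwrite("pics/t5.png",cv2.resize(d["color"][120:270,130:380,::-1],(800,480),interpolation=cv2.INTER_CUBIC))
E
```

```text
[0.52751969 0.14921865 0.21989272] [  0.5 131.6] [ 0.17166248  0.74665439 -2.99357667] 0.02313867632325522
shift cm [-0.03  0.17  7.69] roll -0.0 tilt [-0.002 -0.    -1.   ]
bar 55 ((83.6778564453125, 124.34213256835938), (35.42884063720703, 13.48001480102539), 6.220883846282959) z 0.19912620513800738 L/R z nan 0.2131262051380074
  return _methods._mean(a, axis=axis, dtype=dtype,
  ret = ret.dtype.type(ret / rcount)
```

View pics/t5.png

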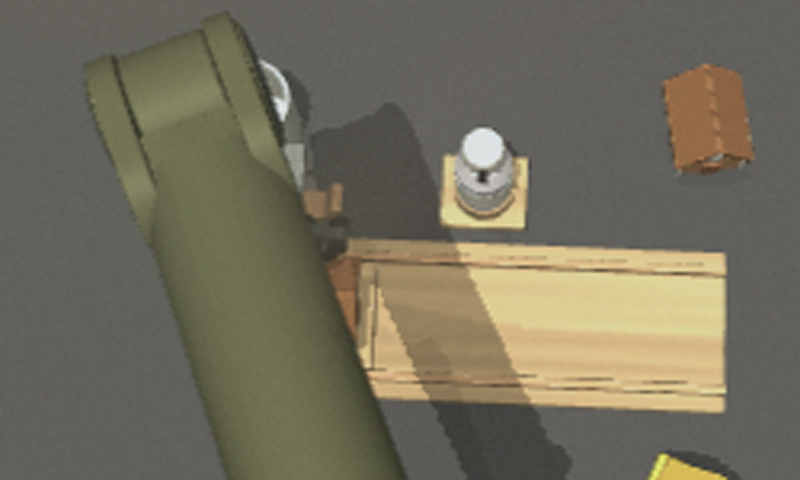

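The arm hides most of the bar in this view. Its visible far end, at crop pixel (295,165), reaches track x = 101 mm, which fits a centred bar. I check the same thing in the scene camera.

```bash
python3 - <<'E'
from h import *
d=cap("scene");bar(d,.199);save(cv2.resize(d["color"][150:330,250:430],(720,720),interpolation=cv2.INTER_CUBIC)[100:690],"pics/s5.png")
E
```

```text
bar 349 ((55.753997802734375, 132.48263549804688), (97.7293930053711, 29.97787094116211), 0.6033398509025574) z 0.1976506237429414 L/R z nan 0.21151644485775756
  return _methods._mean(a, axis=axis, dtype=dtype,
  ret = ret.dtype.type(ret / rcount)
```

View pics/s5.png

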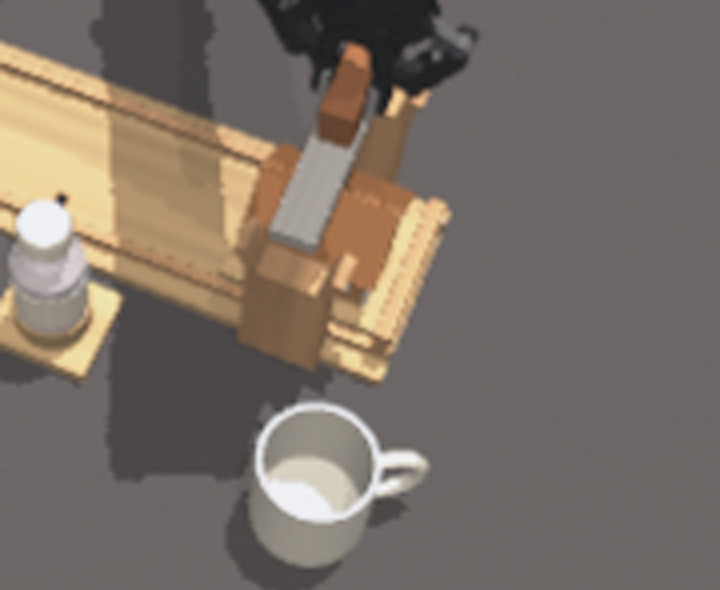

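The scene crop shows the bar level and square over the notches (grip at 345,95; end at 300,225). It is centred at y ≈ 132 and x ≈ +3 mm, so I correct by that and lower.

Call:
apply_moves(motion="0 -0.3 0.2 1 0; 0 -0.3 0.2 2.5 0; 0 -0.3 0.2 4 0; 0 -0.3 0.2 5 0; 0 -0.3 0.2 6 0; 0 -0.3 0.2 6.8 0; 0 -0.3 0.2 7.3 0; 0 -0.3 0.2 7.3 0")

```text
time: 19.75
tcp_pos: [0.5248, 0.1469, 0.1475]
eef_rot: [0.0, 1.0, -0.016, -0.0]
force: [-0.5, 0.4, -3.5]
finger_gap: 0.0229
```

```bash
python3 - 2>/dev/null <<'E'
from h import *
s=arm.state();print(s['tcp_pos'],totrack(s['tcp_pos']),s['force']);d=cap("scene");bar(d,s['tcp_pos'][2]-.021)
E
```

```text
[0.52478672 0.14690869 0.14752508] [ -2.2 129.2] [-0.54198908  0.35721119 -3.51485975]
bar 322 ((10.769866943359375, 135.1997528076172), (39.72856521606445, 185.65135192871094), 83.1104736328125) z 0.12499629357645838 L/R z 0.14240728048884543 0.13889885404280744
```

Call:
apply_moves(motion="0 0 0 0.15 0; 0 0 0 0.3 0; 0 0 0 0.45 0; 0 0 0 0.55 0; 0 0 0 0.55 0; 0 0 0 0.55 0; 0 0 0 0.55 0; 0 0 0 0.55 0")

```text
time: 20.8
tcp_pos: [0.5249, 0.147, 0.1429]
eef_rot: [0.0, 1.0, -0.016, 0.0]
force: [-4.1, -1.9, 5.9]
finger_gap: 0.023
```

Call:
apply_moves(motion="3 0 0 0.4 0; 4 0 0 0.4 0; 6 0 0 0.4 0; 8 0 0 0.3 0; 8 0 0 0.2 0; 8 0 0 -1 0; 8 0 0 -4 0; 8 0 0 -9 0")

```text
time: 21.8
tcp_pos: [0.524, 0.1466, 0.2327]
eef_rot: [0.0, 1.0, -0.016, -0.001]
force: [0.7, -0.1, 0.6]
finger_gap: 0.0798
```

Call:
apply_moves(motion="8 0 4 -2 0; 8 0 8 -4 0; 8 0 13 -4 0; 8 0 18 -4 0; 8 0 23 -4 0; 8 0 28 -4 0; 8 0 33 -4 0; 8 0 33 -4 0")

```text
time: 22.8
tcp_pos: [0.5132, -0.1883, 0.2728]
eef_rot: [0.001, 1.0, -0.02, 0.0]
force: [-0.6, 0.4, 0.2]
finger_gap: 0.0801
```

```bash
python3 - 2>/dev/null <<'E'
from h import *
s=arm.state();print(s['tcp_pos'],s['force'],s['time']);d=cap("top");house(d);bar(d,.122)
P=world(d);T=(P[...,:2]-O)@np.stack([X,Y],1)*1000;Z=P[...,2]
g=(abs(T[...,0])<50)&(abs(T[...,1]-130)<30)&(Z>.163)&(Z<.18);print("grip",g.sum(),cv2.minAreaRect(T[g].astype(np.float32)),np.median(Z[g]))
for n,u0,u1,v0,v1,a,b in(("mug",180,228,135,178,.08,.1),("small",330,370,135,180,.03,.1)):
    q=P[v0:v1+1,u0:u1+1].reshape(-1,3);q=q[(q[:,2]>a)&(q[:,2]<b)];print(n,cv2.minAreaRect((q[:,:2]*1000).astype(np.float32)))
m=(Z>.135)&(Z<.156)&(abs(T[...,0]-125)<20)&(abs(T[...,1]+30)<20);print("cap z",np.median(Z[m]))
cv2.imwrite("pics/t6.png",cv2.resize(d["color"][120:270,130:380,::-1],(800,480),interpolation=cv2.INTER_CUBIC))
E
```

```text
[ 0.51319318 -0.18829756  0.27283738] [-0.62969603  0.41207656  0.16429878] 22.8
roof track x,y lo/hi [-43.4  79. ] [ 42.1 118.7] mid [-0.7 98.8] zmax 0.1164
board y [ 70.  180.9]
bar 580 ((0.10186767578125, 123.15144348144531), (198.16554260253906, 62.439273834228516), 6.98066520690918) z 0.12258632964930695 L/R z 0.13666552974727653 0.1365053463109802
grip 207 ((-2.065349578857422, 128.4878692626953), (57.89402770996094, 24.515108108520508), 0.4058879017829895) 0.17168213841176483
mug ((709.3671875, 202.3223114013672), (79.46697998046875, 79.18475341796875), 81.72034454345703)
small ((708.6102294921875, -211.35609436035156), (87.51752471923828, 51.36711120605469), 6.288746356964111)
cap z 0.14965907802154144
```

View pics/t6.png

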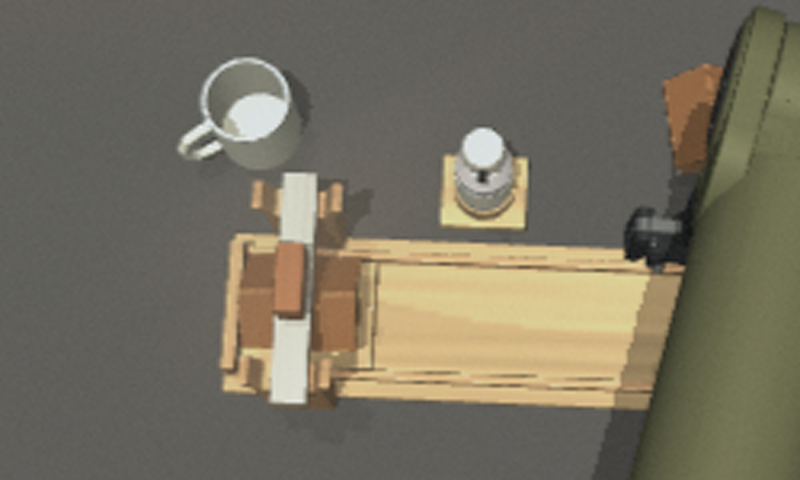

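The bar lies in both notches, grip up, at (290,285). It is centred at (-2, 128.5) against a target of (0, 130), with a height error of 0.6 mm and an angle of 0.4°. The house is home, the cap is up, and the mug and small house are in place (the small house is partly hidden behind the arm). I'm handing in.

```bash
python3 -c "
from bench import arm
print(arm.sign_off())"
```

```text
the job is handed in; nothing more can be done
None
```

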